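Stand the capped bottles in their packing nests

ROBOT

A 6-joint arm with a two-finger parallel gripper is mounted at the origin on the work surface. World frame = base frame: x ahead of the robot, y to its left, z up, the work surface at z = 0. Lengths are in mm, angles in rad, forces in N, time in s.
With the tool pointing down it reaches from about 400 to 925 mm from the base axis. Payload 12.5 kg.
Tool frame: the origin (TCP) lies at the very end of the fingers, on their centre line; the grasp point (between the pads) lies 19 mm behind it; z points along the fingers, y is the line along which they close (so a half turn about z gives the same grasp; the last joint's range is limited). The gripper opens to 95 mm and grips with 3 to 60 N. Pads are 20 mm wide; open, the fingers measure 119 mm over their backs; the gripper's body (75 mm by 180 mm) begins 59 mm behind the grasp point.
Start: joints at [1.158, 0.491, 1.559, -0, 1.092, -0.106], TCP at [188.739, 595.839, 214.661] pointing down, gripper open.
Joint ranges: [-3.1, 3.1], [-0.84, 2.19], [0.05, 2.79], [-1.13, 4.28], [0.06, 2.93], [-2.69, 2.69]. Speed limits (rad/s): [2.22, 2.22, 2.79, 3.14, 3.14, 3.14].

INTERFACE

Orientations are given as [roll, pitch, yaw] about the fixed x, y, z axes, in that order (R = Rz(yaw) Ry(pitch) Rx(roll)).
In Python, from cell import state, imaging, env, spot_in, mark_of gives the robot as it stands. The module is installed in compiled form; this text tells all that it offers.
- The arm moves only by the tool step_arm, never from a script. Its argument "increments" is a list of rows, each an object with "slide": the shift along the tool's x, y, z in m, a list of three; "roll": the turn about the tool's z in rad. A call has 1 to 5 rows; each row is the pose to reach, as a shift and turn from the pose commanded when the call began, along the tool's axes at that moment; what a row does not reach only later rows make up. A row lasts 1/8 s, in which the tool goes at most 62.5 mm and 10.7 degrees, less where a joint would pass 70% of its speed; a pose out of reach is approached as far as the arm can. A call with a gripper value outside its range is refused whole. "fingers" is the opening, from 0 (shut) to 1 (fully open), set as the call begins (left out, the last holds). The fingers move at their own pace and stop on an object; the grip force is fixed at half the most. Time passes only in rows, so rows that repeat a pose let the fingers close. It gives the time, the measured TCP pose, the force, the opening and the grip force at its end, in the units of the state.
- state(): the state, without advancing time (a new reading comes with each control period).
- imaging.read_camera(name): name is "scene" or "top" or "wrist"; returns a dict with "color" (384x512x3 uint8, red, green, blue), "z_map" (384x512 float32, mm along the optical axis (not along the pixel's ray), 0 where there is no reading), "intrinsics" (3x3 intrinsics, pixels), "camera_from_world" (4x4, takes a point from world to camera coordinates). Camera axes: x right, y up, looking along -z (the intrinsics and any distortion apply to the point x, -y, -z); pixel columns grow to the right and rows downward; lengths in mm; the calibration is good to about 2 mm. A picture is of the moment at which its call begins.
- env.job_done(): hands the job in; it is judged then, once.
Trained networks look in the newest picture that a camera, given by its name, has taken for a name from the list of things; names that differ only in an ending like _2 or _b are one class to them, and where a whole thing is asked for, a point or a joint stands for the part that bears it (a point fixed in the world has none). Each returns a list of dicts, best first, with "confidence" (0 to 1); they miss things now and then, are a little off and sometimes report something else, mostly with a low value. They report only what shows in the picture. A call takes as long as a camera call. They do not tell look-alikes from the thing itself.
- spot_in(camera, target): "bbox" ([left, top, right, bottom] in pixels, round what is visible of it).
- mark_of(camera, target): "uv" ([column, row] in pixels: a listed point, or the origin of a listed thing).
The state is a dict: "t": time; "joints": joint angles; "qvel": joint speeds; "tau": joint torques, N m; "eef_pos": TCP position; "tcp_rot": TCP orientation; "ft_force": force on the tool from outside, world axes, zero at the start; "moment": the same for the moment, N m; "opening": opening from 0.0 (shut) to 1.0 (fully open); "grip_force": force on a finger pad.
Only numpy, scipy, OpenCV 4.12 (cv2) and the standard library are available. Lean on these libraries where they do the work, as an engineer would, in place of code of your own. Each camera call takes 0.05 s, during which the arm holds its last target. There are 200 camera calls.

TASK

Four bottles are filled and capped: stand each one upright in the pale wooden packing nest that matches it - the jar in the largest round nest, the medium round bottle in the middle-sized one, the small round bottle in the smallest, and the square bottle in the square nest, fully down on the nest's floor. Keep them upright and set them down rather than drop them, and leave the two open empty bottles standing where they are.

Things in the scene. Friction and masses are not known exactly. Their poses are not given: they have to be found in the camera images.
- bottle_medium_mid (a point): Capped medium round bottle: white plastic, 46 mm diameter and 92 mm tall, straight sides up to 62 mm above its base, then a cone and a closed black ribbed cap (30 mm diameter, top 18 mm). Loose, about 0.11 kg. Belongs in nest_medium. Site at the centre of the bottle, half-way up; z is its upright axis. 
- bottle_small_mid (a point): Capped small round bottle: white plastic, 34 mm diameter and 72 mm tall, straight sides up to 47 mm above its base, then a cone and a closed black ribbed cap (25 mm diameter, top 15 mm). Loose, about 0.05 kg. Belongs in nest_small. Site at the centre of the bottle, half-way up; z is its upright axis. 
- jar_mid (a point): Capped jar: white plastic, squat and round, 60 mm diameter and 66 mm tall, straight sides up to 46 mm, then a broad closed black ribbed cap (56 mm diameter, top 18 mm). Loose, about 0.14 kg. Belongs in nest_jar. Site at the centre of the bottle, half-way up; z is its upright axis. 
- bottle_square_mid (a point): Capped square bottle: white plastic, 42 x 42 mm in plan and 84 mm tall, straight flat sides up to 58 mm above its base, then a short neck and a closed black ribbed cap (32 mm diameter, top 18 mm). Its x and y axes are square to its flat sides. Loose, about 0.10 kg. Belongs in nest_square. Site at the centre of the bottle, half-way up; z is its upright axis. 
- empty_medium_mid (a point): Empty, open medium bottle, to be left alone: as the capped medium bottle (46 mm diameter) but with no cap, a narrow white open neck with a dark mouth; 86 mm tall, very light. Site at the centre of the bottle, half-way up; z is its upright axis. 
- empty_small_mid (a point): Empty, open small bottle, to be left alone: as the capped small bottle (34 mm diameter) but with no cap, a narrow white open neck with a dark mouth; 68 mm tall, very light. Site at the centre of the bottle, half-way up; z is its upright axis. 
- nest_medium: Round nest (the middle-sized of the three round ones): a fixed low dish of pale wood with an open round recess of 66 mm diameter, 12 mm deep; rim 5 mm wide, 76 mm outside diameter, 17 mm high; its inner floor is 5 mm above the table. Origin: centre of its underside, on the table; z up.
- nest_small: Round nest (the smallest of the three round ones): a fixed low dish of pale wood with an open round recess of 54 mm diameter, 12 mm deep; rim 5 mm wide, 64 mm outside diameter, 17 mm high; its inner floor is 5 mm above the table. Origin: centre of its underside, on the table; z up.
- nest_jar: Round nest (the largest of the three round ones): a fixed low dish of pale wood with an open round recess of 80 mm diameter, 12 mm deep; rim 5 mm wide, 90 mm outside diameter, 17 mm high; its inner floor is 5 mm above the table. Origin: centre of its underside, on the table; z up.
- nest_square: Square nest: a fixed low tray of pale wood with an open square recess of 62 x 62 mm, 12 mm deep; walls 5 mm thick, 72 x 72 mm outside, 17 mm high; its inner floor is 5 mm above the table. Origin: centre of its underside, on the table; z up, x and y square to its walls.
Things that resemble listed ones, but are neither listed nor needed, are in the scene too. Leave any blue, orange or pink look-alike of the part that bears bottle_medium_mid alone.

How it is judged:
By the outcome, as a careful person would: the job done as asked, in the order asked, and still so for the second after the job is handed in, with the robot touching nothing.
It also fails if it takes over 109 s, if anything falls off the work surface, if the arm or the gripper's body presses on something with over 40 N, if the wrist force passes 120 N, or if a joint passes its speed limit or range.

## Working session

There is one attempt and no reset: what is moved stays moved. The work goes in short steps, Python scripts to look and compute and a tool call to move; the robot and the scene stay as the last step left them, time stands still between calls to the robot, and variables do not carry over. Pictures are saved under pics/ and viewed, at most 14 in all, crops included, and the job is handed in when it is done.

Besides the shell and the picture viewer there is one more tool, called as name(argument=value, ...) on one line, values as JSON. step_arm: Moves the arm, as the interface text tells. Its arguments: {"type":"object","properties":{"increments":{"type":"array"},"fingers":{"type":"number"}},"required":["increments"]}

```bash
mkdir -p pics; cat > h.py <<'E'
import numpy as np, cv2
from cell import state, imaging, env, spot_in, mark_of
def cam(n,save=None):
    c=imaging.read_camera(n)
    if save: cv2.imwrite('pics/'+save,c['color'][:,:,::-1])
    return c
def ray(c,uv):
    K=c['intrinsics'];T=np.array(c['camera_from_world']);R=T[:3,:3]
    d=np.array([(uv[0]-K[0,2])/K[0,0],-(uv[1]-K[1,2])/K[1,1],-1.])
    return -R.T@T[:3,3],R.T@d
def atz(c,uv,z):
    o,d=ray(c,uv);return o+d*(z-o[2])/d[2]
def cloud(c):
    z=c['z_map'];v,u=np.mgrid[:z.shape[0],:z.shape[1]];K=c['intrinsics'];T=np.array(c['camera_from_world'])
    p=np.stack([(u-K[0,2])/K[0,0]*z,-(v-K[1,2])/K[1,1]*z,-z],-1)
    w=(p-T[:3,3])@T[:3,:3]; w[z==0]=np.nan
    return w
E
python3 - <<'E'
from h import *
print(state())
a=cam('top','top0.png');b=cam('scene','scene0.png')
for n in ['top','scene']:
    c=a if n=='top' else b
    print(n,c['intrinsics'].round(1).tolist(),ray(c,(256,192))[0].round(0))
    for t,z in dict(bottle_medium_mid=46,bottle_small_mid=36,jar_mid=33,bottle_square_mid=42,empty_medium_mid=43,empty_small_mid=34,nest_medium=5,nest_small=5,nest_jar=5,nest_square=5).items():
        for m in mark_of(n,t)[:5]: print(t,np.round(m['uv'],0),round(m['confidence'],2),atz(c,m['uv'],z).round(0))
E
```

```text
{'t': 0.0, 'joints': array([ 1.15841558e+00,  4.91554949e-01,  1.55946183e+00, -1.67304902e-05,
        1.09170860e+00, -1.05580088e-01]), 'qvel': array([0.00015387, 0.00153635, 0.00172672, 0.00074058, 0.00089363,
       0.00014979]), 'tau': array([ 3.59441263e-03, -6.12651801e+01, -2.58166891e+01,  6.93629170e-02,
        4.83231072e-02, -8.86212592e-05]), 'eef_pos': array([188.62476348, 595.59170212, 214.06035381]), 'tcp_rot': array([-3.14046467e+00, -1.04615847e-04,  2.83479966e+00]), 'ft_force': array([-0.90788534,  0.11976749, -0.0089938 ]), 'moment': array([-0.04465619,  0.00986321,  0.01140581]), 'grip_force': 0.0, 'opening': 0.9979604802157781}
top [[400.4, 0.0, 256.2], [0.0, 400.4, 189.1], [0.0, 0.0, 1.0]] [ 362.   -4. 1016.]
bottle_medium_mid [145. 273.] 0.92 [288. 264.  46.]
bottle_medium_mid [168. 200.] 0.91 [460. 212.  46.]
bottle_medium_mid [169. 247.] 0.9 [348. 207.  46.]
bottle_medium_mid [130. 203.] 0.78 [456. 302.  46.]
bottle_medium_mid [138. 233.] 0.75 [383. 282.  46.]
bottle_small_mid [369. 149.] 0.62 [ 580. -288.   36.]
jar_mid [339. 200.] 0.95 [ 453. -207.   33
[... 562 characters left out ...]
.  46.]
bottle_medium_mid [278. 151.] 0.75 [346. 204.  46.]
bottle_medium_mid [304. 148.] 0.7 [380. 275.  46.]
bottle_medium_mid [277. 138.] 0.69 [281. 257.  46.]
bottle_medium_mid [334. 155.] 0.68 [465. 308.  46.]
bottle_small_mid [160. 279.] 0.74 [ 576. -293.   36.]
jar_mid [172. 226.] 0.66 [ 446. -195.   33.]
bottle_square_mid [369. 171.] 0.92 [580. 315.  42.]
bottle_square_mid [268. 198.] 0.43 [508.  30.  42.]
empty_medium_mid [285. 257.] 0.78 [685. -77.  43.]
empty_small_mid [331. 230.] 0.75 [678.  64.  34.]
nest_medium [322. 210.] 0.95 [588. 133.   5.]
nest_small [223. 259.] 0.72 [ 579. -154.    5.]
nest_jar [267. 200.] 0.59 [470.  59.   5.]
nest_square [224. 217.] 0.9 [460. -67.   5.]
```

View pics/top0.png

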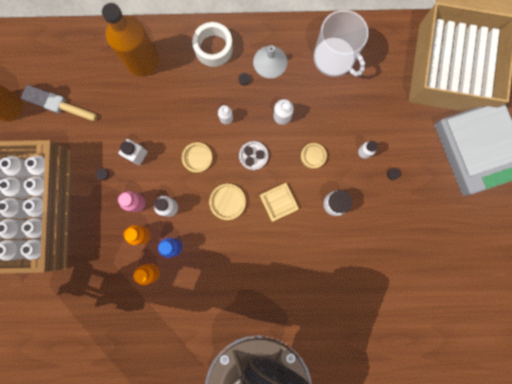

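View pics/scene0.png

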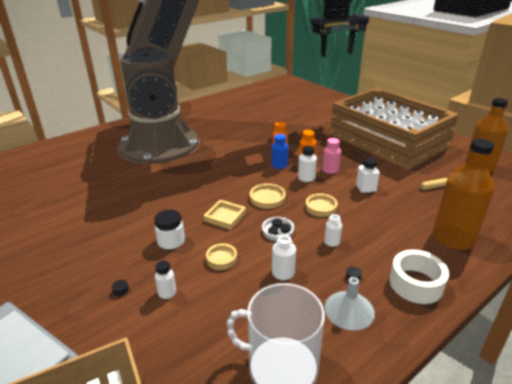

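The top view shows the capped bottles and their look-alikes:
- **Medium white bottle with black cap:** (165,205). Its look-alikes are pink (131,201), orange (137,235) and (146,274), and blue (170,247).
- **Jar:** (338,202).
- **Capped small bottle:** (369,149). The open small bottle is at (226,115).
- **Square bottle:** (132,151).
- **Open medium bottle:** (283,111).
- **Nests:** medium (198,157), jar (228,202), small (314,155), square (280,202). The white dish at (254,155) holds loose caps, so it isn't a nest.

Next I'll refine these positions and check them in a close crop.

```bash
python3 - <<'E'
from h import *
c=cam('top'); w=cloud(c); rgb=c['color'].astype(int); g=rgb.max(2); hsv=cv2.cvtColor(c['color'],cv2.COLOR_RGB2HSV)
for n,uv,H in [('med',(160,203),92),('small',(372,146),72),('jar',(343,200),66),('sq',(126,146),84)]:
    # dark cap pixels near, at height
    for lab,sel in [('top',(w[...,2]>H-6)),('body',(w[...,2]>15)&(w[...,2]<H+8))]:
        m=np.zeros(g.shape,bool); m[uv[1]-24:uv[1]+25,uv[0]-24:uv[0]+25]=1
        m&=sel; k,l,s,ce=cv2.connectedComponentsWithStats(m.astype(np.uint8))
        if k<2: print(n,lab,'none');continue
        i=1+np.argmin(np.hypot(*(ce[1:]-np.array(uv)).T)+ (s[1:,4]<8)*99); q=w[l==i]
        print(n,lab,s[i].tolist(),ce[i].round(1),'xy mean',q[:,:2].mean(0).round(1),'min',q.min(0).round(0),'max',q.max(0).round(0),'bboxmid@H',atz(c,ce[i],H).round(1)[:2])
wood=(hsv[...,1]<170)&(hsv[...,2]>150)&(hsv[...,0]>12)&(hsv[...,0]<35)
for n,uv in [('nm',(198,157)),('nj',(228,202)),('ns',(314,155)),('nsq',(280,202))]:
    m=np.zeros(g.shape,np.uint8); m[uv[1]-28:uv[1]+28,uv[0]-28:uv[0]+28]=wood[uv[1]-28:uv[1]+28,uv[0]-28:uv[0]+28]
    p=np.argwhere(m)[:,::-1].astype(np.float32)
    hull=cv2.convexHull(p); P=np.array([atz(c,x,17)[:2] for x in hull[:,0]],np.float32)
    print(n,len(p),cv2.minEnclosingCircle(P),cv2.minAreaRect(P))
cv2.imwrite('pics/crop.png',cv2.resize(c['color'][90:290,95:395,::-1],(800,533),interpolation=cv2.INTER_CUBIC))
E
```

```text
med top [155, 198, 13, 14, 137] [160.9 204.6] xy mean [446.1 216.5] min [432. 203.  87.] max [462. 231.  97.] bboxmid@H [446.1 216.6]
med body [154, 197, 23, 20, 354] [165.3 206.4] xy mean [443.6 210.7] min [424. 194.  15.] max [467. 240.  97.] bboxmid@H [441.9 206.3]
small top [367, 141, 11, 11, 91] [372.  145.9] xy mean [ 579.  -285.4] min [ 566. -298.   67.] max [ 591. -274.   77.] bboxmid@H [ 579.1 -285.6]
small body [360, 141, 18, 17, 219] [368.5 148.9] xy mean [ 575.5 -281.5] min [ 563. -302.   16.] max [ 594. -270.   77.] bboxmid@H [ 571.8 -276.7]
jar top [329, 190, 24, 24, 436] [340.3 201.7] xy mean [ 446.6 -204.1] min [ 419. -232.   60.] max [ 475. -177.   71.] bboxmid@H [ 446.6 -204.2]
jar body [325, 190, 28, 26, 544] [338.4 202.6] xy mean [ 444.8 -200.4] min [ 417. -232.   16.] max [ 475. -175.   71.] bboxmid@H [ 444.4 -199.5]
sq top [120, 141, 15, 14, 157] [126.8 147.8] xy mean [584.  300.5] min [569. 285.  78.] max [601. 318.  90.] bboxmid@H [584.2 300.7]
sq body [119, 140, 28, 25, 414] [132.  151.4] xy mean [579.7 294.5] min [557. 274.  15.] max [610. 327.  90.] bboxmid@H [575.2 288.3]
nm 813 ((551.6490478515625, 124.19429779052734), 71.17000579833984) ((548.3326416015625, 136.20057678222656), (134.63197326660156, 81.4275894165039), 22.868762969970703)
nj 1137 ((451.42431640625, 61.48678207397461), 57.37508773803711) ((457.1135559082031, 69.53877258300781), (95.64024353027344, 94.12840270996094), 19.10135269165039)
ns 590 ((548.87451171875, -128.74168395996094), 66.37226867675781) ((551.5955200195312, -135.1482391357422), (91.38836669921875, 113.73346710205078), 79.95185089111328)
nsq 1008 ((461.01019287109375, -78.49685668945312), 68.28591918945312) ((462.3421630859375, -80.47180938720703), (80.28691864013672, 125.70506286621094), 22.843338012695312)
```

View pics/crop.png

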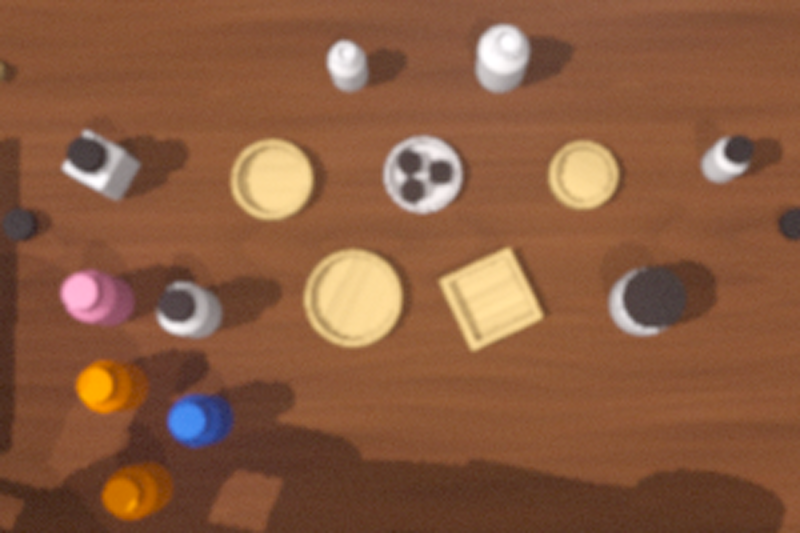

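The crop agrees: the black-capped white medium bottle is at crop (190,310), next to the pink, orange and blue look-alikes. The four pale wood nests and the cap dish are clear too. Next I'll fix the nest centres and the square bottle's yaw.

```bash
cat >> h.py <<'E'
def to(x,y,z,yaw,s=None):
    "slide (m) and roll from present pose to target"
    s=s or state(); p=s['eef_pos']; a=s['tcp_rot'][2]
    d=np.array([x,y,z])-p; X=np.array([np.cos(a),np.sin(a),0]);Y=np.array([np.sin(a),-np.cos(a),0])
    return (np.array([d@X,d@Y,-d[2]])/1000).round(4),round(-((yaw-a+np.pi)%(2*np.pi)-np.pi),3)
E
python3 - <<'E'
from h import *
c=cam('top'); w=cloud(c); hsv=cv2.cvtColor(c['color'],cv2.COLOR_RGB2HSV)
b=c['color'].astype(int)
wood=((hsv[...,0]>12)&(hsv[...,0]<35)&(b.min(2)>85)&(b[...,0]>170)).astype(np.uint8)
k,l,s,ce=cv2.connectedComponentsWithStats(cv2.morphologyEx(wood,cv2.MORPH_OPEN,np.ones((3,3))))
for n,uv in [('nm',(198,157)),('nj',(228,202)),('ns',(314,155)),('nsq',(280,202))]:
    i=l[uv[1]-4:uv[1]+5,uv[0]-4:uv[0]+5].max(); p=np.argwhere(l==i)[:,::-1].astype(np.float32)
    P=np.array([atz(c,x,17)[:2] for x in cv2.convexHull(p)[:,0]],np.float32)
    print(n,s[i].tolist(),cv2.minEnclosingCircle(P),cv2.minAreaRect(P))
m=((w[...,2]>48)&(w[...,2]<64)&(b.min(2)>120)); m[:,:110]=0;m[:,150:]=0;m[:130]=0;m[175:]=0
q=w[m][:,:2].astype(np.float32); print('sq',len(q),q.min(0),q.max(0),cv2.minAreaRect(q))
print(to(446,216,200,np.pi/2))
E
```

```text
nm [182, 142, 30, 31, 735] ((572.8543090820312, 145.7562255859375), 39.65402603149414) ((572.7130737304688, 145.12376403808594), (73.78246307373047, 77.77501678466797), 89.60905456542969)
nj [209, 183, 37, 37, 1065] ((457.99322509765625, 69.24488067626953), 46.26231384277344) ((458.9063720703125, 68.97384643554688), (90.31190490722656, 90.53651428222656), 88.7972412109375)
ns [301, 143, 26, 26, 534] ((570.4146118164062, -151.40658569335938), 33.70170974731445) ((570.1814575195312, -152.13400268554688), (63.523868560791016, 64.92929077148438), 88.001708984375)
nsq [260, 183, 38, 38, 917] ((454.94232177734375, -60.088966369628906), 50.26799774169922) ((454.0993957519531, -59.79496765136719), (76.1280288696289, 76.23043060302734), 24.70954132080078)
sq 139 [558.2493  274.47833] [610.30505 329.16562] ((584.4874267578125, 300.9206848144531), (43.14951705932617, 42.07384490966797), 60.24163055419922)
(array([-0.36  , -0.2844,  0.0147]), np.float64(1.264))
```

step_arm(increments=[{"slide":[-0.045,-0.035,0.0],"roll":0.16},{"slide":[-0.09,-0.07,0.0],"roll":0.32},{"slide":[-0.135,-0.106,0.005],"roll":0.48},{"slide":[-0.18,-0.142,0.005],"roll":0.64},{"slide":[-0.225,-0.178,0.01],"roll":0.8}], fingers=0.75)

```text
t: 1.82
eef_pos: [350.4, 356.8, 205.0]
tcp_rot: [3.14, -0.0, 2.03]
ft_force: [0.5, -0.0, -0.7]
opening: 0.749
grip_force: 0.0
```

```bash
python3 -c "
from h import *
print(state()['eef_pos'],to(446,216,200,np.pi/2))"
```

```text
[350.39822514 356.78838794 204.98753461] (array([-0.1686,  0.0233,  0.005 ]), np.float64(0.459))
```

step_arm(increments=[{"slide":[-0.045,0.006,0.0],"roll":0.15},{"slide":[-0.09,0.012,0.0],"roll":0.3},{"slide":[-0.135,0.019,0.005],"roll":0.459},{"slide":[-0.1686,0.0233,0.005],"roll":0.459},{"slide":[-0.1686,0.0233,0.005],"roll":0.459}])

```text
t: 2.45
eef_pos: [446.7, 216.4, 199.6]
tcp_rot: [3.141, -0.0, 1.573]
ft_force: [-0.2, 0.9, 0.1]
opening: 0.75
grip_force: 0.0
```

```bash
python3 -c "
from h import *
print(to(446,216,25,np.pi/2))
c=cam('wrist','w1.png');w=cloud(c);print(ray(c,(256,192))[0])
m=(w[...,2]>85)&(w[...,2]<100);q=w[m];k,l,s,ce=cv2.connectedComponentsWithStats(m.astype(np.uint8))
for i in range(1,k):
  if s[i,4]>200: print(s[i],w[l==i].mean(0),w[l==i].min(0),w[l==i].max(0))"
```

```text
(array([-0.0004, -0.0007,  0.1746]), np.float64(0.002))
[446.9209557  293.18868168 370.05668717]
[249  77  36  38 994] [460.57635013 301.13271403  92.2532607 ] [445.64363717 285.87722033  85.46833124] [475.91899215 316.57574892  94.1814363 ]
[156  95  38  37 995] [380.33529591 286.35054543  92.05854492] [363.9786816  270.92325148  85.15964819] [395.35898009 301.76964984  94.38901735]
[  54  123   38   35 1019] [287.69595084 263.05240153  91.68334345] [270.53683283 246.99466055  85.0048882 ] [301.76284911 277.88330081  94.5624764 ]
[235 171  33  34 822] [447.73135959 218.99838547  92.07175551] [432.4297039  202.43842345  85.09963099] [462.80160192 233.91161088  94.28806035]
[130 183  34  33 843] [348.79720251 207.38231369  91.84617722] [332.9117624  191.37449789  85.01246468] [363.74056766 221.99147624  94.06001147]
```

View pics/w1.png

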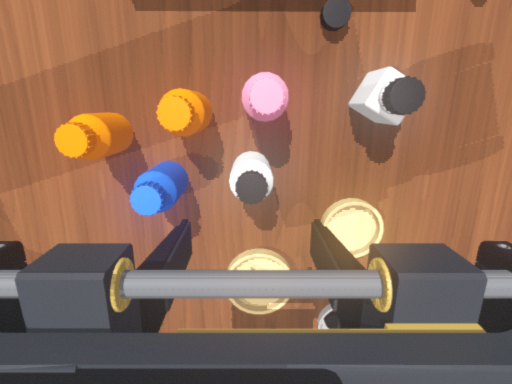

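The wrist picture shows the black-capped white bottle at (252,180), between the opened fingers and clear of pink (265,97) and blue (160,190). The wrist measurement puts it at (447.5, 218). I'll descend.

step_arm(increments=[{"slide":[0.001,0.0005,0.045]},{"slide":[0.001,0.0005,0.09]},{"slide":[0.001,0.0005,0.135]},{"slide":[0.001,0.0005,0.165]},{"slide":[0.001,0.0005,0.1745]}])

```text
invalid input at $.increments[0]: expected keys slide, roll
```

step_arm(increments=[{"slide":[0,0,0]},{"slide":[0,0,0]},{"slide":[0,0,0]},{"slide":[0,0,0]},{"slide":[0,0,0]}], fingers=0.0)

```text
invalid input at $.increments[0]: expected keys slide, roll
```

step_arm(increments=[{"slide":[0.001,0.0005,0.045],"roll":0},{"slide":[0.001,0.0005,0.09],"roll":0},{"slide":[0.001,0.0005,0.135],"roll":0},{"slide":[0.001,0.0005,0.165],"roll":0},{"slide":[0.001,0.0005,0.1745],"roll":0}])

```text
t: 3.12
eef_pos: [445.1, 219.6, 23.9]
tcp_rot: [-3.139, 0.001, 1.577]
ft_force: [-0.6, -0.6, 0.9]
opening: 0.748
grip_force: 0.0
```

step_arm(increments=[{"slide":[0,0,0],"roll":0},{"slide":[0,0,0],"roll":0},{"slide":[0,0,0],"roll":0},{"slide":[0,0,0],"roll":0},{"slide":[0,0,0],"roll":0}], fingers=0.0)

```text
t: 3.75
eef_pos: [446.7, 219.1, 26.1]
tcp_rot: [3.14, -0.001, 1.576]
ft_force: [-0.2, 0.6, 7.4]
opening: 0.475
grip_force: 30.0
```

step_arm(increments=[{"slide":[0,0,-0.02],"roll":0},{"slide":[0,0,-0.05],"roll":0},{"slide":[-0.01,0.02,-0.07],"roll":0},{"slide":[-0.03,0.055,-0.07],"roll":0},{"slide":[-0.05,0.088,-0.07],"roll":0}])

```text
t: 4.38
eef_pos: [535.6, 168.8, 96.0]
tcp_rot: [3.14, -0.0, 1.576]
ft_force: [0.2, 0.7, -1.7]
opening: 0.475
grip_force: 30.0
```

step_arm(increments=[{"slide":[-0.012,0.02,0],"roll":0},{"slide":[-0.02,0.033,0],"roll":0},{"slide":[-0.023,0.038,0],"roll":0},{"slide":[-0.023,0.038,0],"roll":0},{"slide":[-0.023,0.038,0],"roll":0}])

```text
t: 5.0
eef_pos: [572.0, 146.9, 95.2]
tcp_rot: [-3.141, -0.0, 1.576]
ft_force: [-0.5, 0.2, -1.5]
opening: 0.477
grip_force: 30.0
```

```bash
python3 -c "
from h import *
print(state()['eef_pos'],to(573,145,31,np.pi/2))
c=cam('wrist','w2.png');w=cloud(c)
m=(w[...,2]>10)&(w[...,2]<22);k,l,s,ce=cv2.connectedComponentsWithStats(m.astype(np.uint8))
for i in range(1,k):
  if s[i,4]>100: print(s[i],w[l==i].mean(0).round(0),w[l==i].min(0).round(0),w[l==i].max(0).round(0))"
```

```text
[571.9833181  146.93723666  95.17413247] (array([-0.0019,  0.001 ,  0.0642]), np.float64(0.006))
[  0   0  25  50 615] [398. 279.  16.] [382. 264.  10.] [404. 297.  22.]
[ 85   0  46  30 340] [473. 285.  16.] [452. 278.  10.] [483. 298.  22.]
[233   2  52  34 225] [577. 283.  16.] [559. 274.  10.] [596. 294.  22.]
[ 208  157   89   70 1153] [574. 160.  17.] [536. 123.  10.] [611. 183.  19.]
[ 78 233  76  31 491] [454. 108.  16.] [418.  87.  10.] [485. 114.  19.]
[448 309  17  24 271] [770.  25.  15.] [765.  11.  10.] [779.  36.  18.]
```

View pics/w2.png

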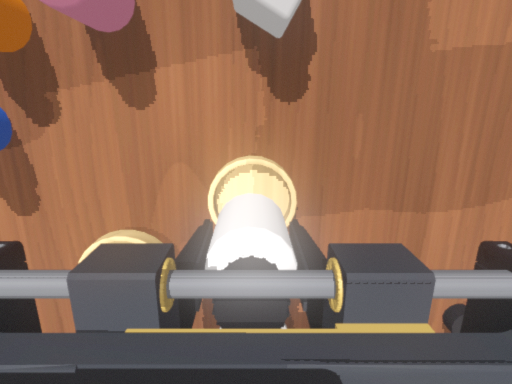

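The bottle hangs upright over the medium nest, whose rim is at (252,200). Measured nest centre is (573.5, 145), so I'll lower it slowly.

step_arm(increments=[{"slide":[-0.002,0.001,0.025],"roll":0},{"slide":[-0.002,0.001,0.045],"roll":0},{"slide":[-0.002,0.001,0.055],"roll":0},{"slide":[-0.002,0.001,0.06],"roll":0},{"slide":[-0.002,0.001,0.063],"roll":0}])

```text
t: 5.68
eef_pos: [573.8, 144.6, 32.4]
tcp_rot: [3.141, -0.0, 1.576]
ft_force: [-0.2, 0.5, -0.7]
opening: 0.475
grip_force: 30.0
```

step_arm(increments=[{"slide":[0,0,0],"roll":0},{"slide":[0,0,0.001],"roll":0},{"slide":[0,0,0.001],"roll":0}])

```text
t: 6.05
eef_pos: [573.7, 144.5, 31.3]
tcp_rot: [3.141, -0.0, 1.576]
ft_force: [-0.4, -0.9, -1.6]
opening: 0.477
grip_force: 30.0
```

step_arm(increments=[{"slide":[0,0,0.001],"roll":0},{"slide":[0,0,0.001],"roll":0}])

```text
t: 6.3
eef_pos: [573.8, 144.5, 31.1]
tcp_rot: [3.141, -0.0, 1.576]
ft_force: [-3.4, -1.4, 9.8]
opening: 0.475
grip_force: 30.0
```

step_arm(increments=[{"slide":[0,0,0.001],"roll":0},{"slide":[0,0,0.001],"roll":0}])

```text
t: 6.55
eef_pos: [573.8, 144.5, 31.1]
tcp_rot: [3.14, -0.0, 1.576]
ft_force: [-5.0, -1.1, 20.8]
opening: 0.48
grip_force: 30.0
```

step_arm(increments=[{"slide":[0,0,-0.0015],"roll":0},{"slide":[0,0,-0.0015],"roll":0},{"slide":[0,0,-0.0015],"roll":0}], fingers=0.72)

```text
t: 6.92
eef_pos: [573.6, 144.5, 30.5]
tcp_rot: [-3.141, -0.0, 1.576]
ft_force: [0.0, 0.1, 0.9]
opening: 0.705
grip_force: 0.0
```

step_arm(increments=[{"slide":[0,0,-0.03],"roll":0},{"slide":[0,0,-0.08],"roll":0},{"slide":[0,0,-0.13],"roll":0},{"slide":[0,0,-0.17],"roll":0},{"slide":[0,0,-0.17],"roll":0}])

```text
t: 7.55
eef_pos: [574.7, 144.7, 203.4]
tcp_rot: [3.136, -0.001, 1.576]
ft_force: [-0.4, -0.6, -0.1]
opening: 0.722
grip_force: 0.0
```

```bash
python3 -c "
from h import *
c=cam('wrist');w=cloud(c)
m=(w[...,2]>88)&(w[...,2]<103);k,l,s,ce=cv2.connectedComponentsWithStats(m.astype(np.uint8))
for i in range(1,k):
  if s[i,4]>100: print(s[i],w[l==i].mean(0).round(0),w[l==i].min(0).round(0),w[l==i].max(0).round(0))
# square at H: closing along its face: yaw options
for y in (60.24,-29.76,150.24): print(y,to(585,301,200,np.radians(y)))
print(state()['joints'].round(2))"
```

```text
[ 91   0  41  26 793] [462. 295.  92.] [445. 285.  88.] [477. 304.  95.]
[   0    2   37   43 1178] [382. 286.  92.] [368. 270.  88.] [396. 302.  95.]
[  0 105  17  35 411] [357. 205.  92.] [347. 191.  88.] [364. 221.  94.]
[233 174  33  34 841] [574. 145.  97.] [559. 128.  88.] [590. 159.  99.]
60.24 (array([0.1564, 0.012 , 0.0014]), np.float64(0.524))
-29.76 (array([0.1564, 0.012 , 0.0014]), np.float64(2.095))
150.24 (array([0.1564, 0.012 , 0.0014]), np.float64(-1.046))
[0.14 0.46 1.66 0.   1.02 0.13]
```

step_arm(increments=[{"slide":[0.045,0.003,0],"roll":0.17},{"slide":[0.09,0.007,0],"roll":0.34},{"slide":[0.13,0.01,0],"roll":0.5},{"slide":[0.1564,0.012,0],"roll":0.524},{"slide":[0.1564,0.012,0],"roll":0.524}])

```text
t: 8.22
eef_pos: [584.1, 302.3, 198.4]
tcp_rot: [-3.14, 0.002, 1.054]
ft_force: [-0.4, -0.2, 0.2]
opening: 0.722
grip_force: 0.0
```

```bash
python3 -c "
from h import *
c=cam('wrist','w3.png');w=cloud(c)
for lo,hi in ((78,90),(52,64)):
  m=(w[...,2]>lo)&(w[...,2]<hi);k,l,s,ce=cv2.connectedComponentsWithStats(m.astype(np.uint8))
  for i in range(1,k):
    q=w[l==i]
    if s[i,4]>100: print(lo,s[i],q.mean(0).round(0),q.min(0).round(0),q.max(0).round(0),cv2.minAreaRect(q[:,:2].astype(np.float32)))
print(to(585,301,25,np.radians(60.24)))"
```

```text
78 [ 25   0  33  40 563] [506. 512.  82.] [484. 503.  78.] [517. 528.  90.] ((503.1258239746094, 514.0587158203125), (33.45414352416992, 19.81879997253418), 19.459684371948242)
78 [ 75   0  25   8 103] [544. 508.  80.] [536. 504.  78.] [554. 514.  84.] ((543.756103515625, 507.61749267578125), (4.984219551086426, 20.235275268554688), 60.845436096191406)
78 [   0    0  169  122 1139] [515. 471.  84.] [415. 470.  78.] [600. 478.  90.] ((507.6461181640625, 470.89312744140625), (185.69264221191406, 7.162569046020508), 1.954362392425537)
78 [460   1  52 110 914] [806. 306.  84.] [794. 256.  78.] [845. 336.  90.] ((813.4639892578125, 302.0544738769531), (86.00344848632812, 33.61089324951172), 67.86079406738281)
78 [  0  32  14  39 334] [459. 512.  81.] [445. 504.  78.] [467. 528.  88.] ((458.8263244628906, 512.5184326171875), (30.783536911010742, 10.926859855651855), 48.50962448120117)
78 [236 170  35  34 874] [587. 303.  84.] [570. 286.  78.] [603. 319.  87.] ((586.4996337890625, 302.24957275390625), (32.6512336730957, 32.60131072998047), 69.54534149169922)
78 [134 232  29  16 162] [471. 3
[... 734 characters left out ...]
52.] [845. 336.  64.] ((813.3753662109375, 301.3349609375), (86.6149673461914, 34.171104431152344), 69.23533630371094)
52 [ 11  26  29  39 204] [470. 514.  59.] [462. 502.  52.] [473. 536.  64.] ((469.2630310058594, 518.4596557617188), (34.61125183105469, 9.087642669677734), 81.65489196777344)
52 [233 160  41  40 613] [590. 309.  58.] [559. 276.  52.] [614. 329.  64.] ((586.549560546875, 302.54443359375), (41.320396423339844, 41.592464447021484), 59.66145706176758)
52 [133 216  41  18 222] [475. 313.  60.] [448. 297.  52.] [484. 324.  64.] ((469.39520263671875, 313.90789794921875), (15.030821800231934, 41.2075309753418), 57.15515899658203)
(array([0.0003, 0.0008, 0.1737]), np.float64(0.002))
```

View pics/w3.png

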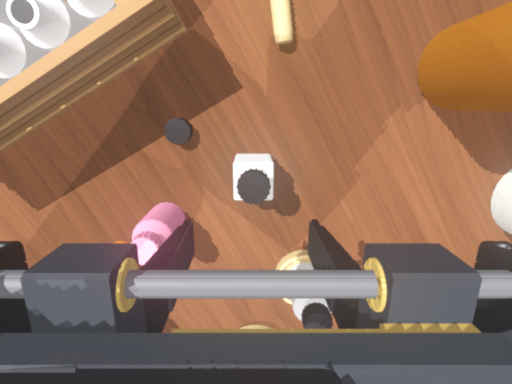

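The square bottle is at (253,178) and square to the fingers, which are clear of pink (160,230). Descending and gripping.

step_arm(increments=[{"slide":[0.002,0.001,0.045],"roll":0.01},{"slide":[0.002,0.001,0.09],"roll":0.01},{"slide":[0.002,0.001,0.135],"roll":0.01},{"slide":[0.002,0.001,0.165],"roll":0.01},{"slide":[0.002,0.001,0.173],"roll":0.01}])

```text
t: 8.9
eef_pos: [585.7, 300.6, 25.3]
tcp_rot: [-3.139, 0.003, 1.041]
ft_force: [0.0, 0.2, -1.1]
opening: 0.715
grip_force: 0.0
```

step_arm(increments=[{"slide":[0,0,0],"roll":0},{"slide":[0,0,0],"roll":0},{"slide":[0,0,0],"roll":0},{"slide":[0,0,0],"roll":0},{"slide":[0,0,0],"roll":0}], fingers=0.0)

```text
t: 9.52
eef_pos: [587.1, 302.4, 28.8]
tcp_rot: [3.141, -0.001, 1.042]
ft_force: [-1.2, -2.0, 6.8]
opening: 0.437
grip_force: 30.0
```

step_arm(increments=[{"slide":[0,0,-0.02],"roll":0},{"slide":[0,0,-0.05],"roll":0},{"slide":[0,0,-0.09],"roll":0},{"slide":[0,0,-0.12],"roll":0},{"slide":[0,0,-0.125],"roll":0}])

```text
t: 10.15
eef_pos: [587.4, 302.5, 155.6]
tcp_rot: [3.139, -0.003, 1.042]
ft_force: [-0.1, -0.9, -2.8]
opening: 0.44
grip_force: 30.0
```

```bash
python3 -c "
from h import *
print(to(454,-60,150,np.radians(24.7)))"
```

```text
(array([-0.3803,  0.0678,  0.0056]), np.float64(0.611))
```

step_arm(increments=[{"slide":[-0.03,0.005,0],"roll":0.05},{"slide":[-0.075,0.013,0],"roll":0.12},{"slide":[-0.12,0.021,0],"roll":0.2},{"slide":[-0.165,0.029,0],"roll":0.27},{"slide":[-0.21,0.037,0],"roll":0.34}])

```text
t: 10.78
eef_pos: [511.5, 101.0, 152.0]
tcp_rot: [-3.141, 0.001, 0.7]
ft_force: [0.2, -1.1, -1.7]
opening: 0.438
grip_force: 30.0
```

```bash
python3 -c "
from h import *
print(to(454,-60,150,np.radians(24.7)))"
```

```text
(array([-0.1477,  0.0861,  0.002 ]), np.float64(0.269))
```

step_arm(increments=[{"slide":[-0.04,0.023,0],"roll":0.08},{"slide":[-0.08,0.047,0],"roll":0.16},{"slide":[-0.115,0.067,0],"roll":0.23},{"slide":[-0.14,0.081,0],"roll":0.269},{"slide":[-0.148,0.086,0.002],"roll":0.269}])

```text
t: 11.4
eef_pos: [454.5, -60.0, 150.2]
tcp_rot: [-3.141, 0.001, 0.431]
ft_force: [0.5, 0.1, -2.5]
opening: 0.44
grip_force: 30.0
```

step_arm(increments=[{"slide":[0,0,0.02],"roll":0},{"slide":[0,0,0.05],"roll":0},{"slide":[0,0,0.05],"roll":0},{"slide":[0,0,0.05],"roll":0}])

```text
t: 11.9
eef_pos: [455.5, -58.7, 101.1]
tcp_rot: [-3.142, -0.0, 0.434]
ft_force: [-0.4, -0.5, -1.1]
opening: 0.44
grip_force: 30.0
```

```bash
python3 -c "
from h import *
print(state()['eef_pos'],state()['tcp_rot'],to(454,-60,34,np.radians(24.7)))
c=cam('wrist','w4.png');w=cloud(c)
m=(w[...,2]>11)&(w[...,2]<21);k,l,s,ce=cv2.connectedComponentsWithStats(m.astype(np.uint8))
for i in range(1,k):
  q=w[l==i]
  if s[i,4]>100: print(s[i],q.mean(0).round(0),q.min(0).round(0),q.max(0).round(0),cv2.minAreaRect(q[:,:2].astype(np.float32)))
# bottle
m=(w[...,2]>125)&(w[...,2]<150);k,l,s,ce=cv2.connectedComponentsWithStats(m.astype(np.uint8))
for i in range(1,k):
  q=w[l==i]
  if s[i,4]>500: print('cap',s[i],q.mean(0).round(0),q.min(0).round(0),q.max(0).round(0))
"
```

```text
[455.50848116 -58.65749153 101.10500262] [-3.14157738e+00 -1.88940575e-04  4.33728741e-01] (array([-0.0019,  0.0006,  0.0671]), np.float64(0.003))
[200   0  94  77 907] [565.  -4.  14.] [540. -35.  11.] [604.  37.  17.] ((567.9218139648438, -2.537830352783203), (53.52100372314453, 70.68488311767578), 24.43112564086914)
[222   0  34  23 619] [583.  11.  16.] [575.   1.  11.] [594.  25.  18.] ((582.6031494140625, 10.704200744628906), (14.010408401489258, 24.296142578125), 24.85398292541504)
[252  16  33  37 937] [577. -16.  16.] [565. -28.  11.] [589.  -4.  19.] ((577.3132934570312, -16.02859878540039), (24.078157424926758, 24.202369689941406), 4.002113342285156)
[210  22  33  37 922] [560.  11.  16.] [548.  -1.  11.] [572.  23.  19.] ((560.3129272460938, 10.95785903930664), (24.548721313476562, 24.112451553344727), 84.69711303710938)
[  56   74  113  111 2578] [459.  72.  16.] [414.  24.  11.] [503. 113.  20.] ((458.46124267578125, 68.46550750732422), (88.31883239746094, 89.66297149658203), 25.109960556030273)
[ 375   78   83   81 1899] [ 573. -153.   16.] [ 540. -184.   11.] [ 603. -121.   20.] ((571.622802734375, -152.07630920410156), (63.09673309326172, 62.93064880371094), 69.11438751220703)
[ 211  157   86   62 1275] [474. -53.  17.] [ 425. -100.   11.] [502. -14.  20.] ((463.3005676269531, -56.797000885009766), (53.15669250488281, 72.15724182128906), 24.094470977783203)
[372 236  42   9 151] [ 472. -190.   16.] [ 462. -208.   11.] [ 478. -178.   21.] ((472.5863037109375, -191.78604125976562), (6.033962726593018, 34.10652160644531), 27.32735824584961)
cap [ 180  221  142   49 4370] [466. -53. 135.] [442. -81. 125.] [481. -25. 150.]
```

View pics/w4.png

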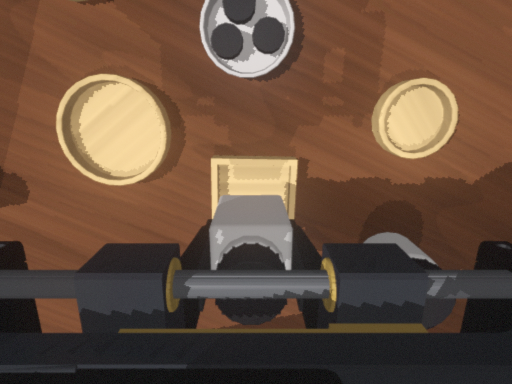

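The square bottle is above the square nest, whose far edge is at (254,160), and they are aligned. The jar nest (113,130) and the small nest (415,118) are also measured well here. Lowering.

step_arm(increments=[{"slide":[-0.001,0.001,0.03],"roll":0},{"slide":[-0.0015,0.001,0.05],"roll":0},{"slide":[-0.0015,0.001,0.06],"roll":0},{"slide":[-0.0015,0.001,0.065],"roll":0},{"slide":[-0.0015,0.001,0.065],"roll":0}])

```text
t: 12.58
eef_pos: [454.5, -60.5, 36.0]
tcp_rot: [3.141, -0.0, 0.433]
ft_force: [0.0, 0.0, -1.4]
opening: 0.438
grip_force: 30.0
```

step_arm(increments=[{"slide":[0,0,0.001],"roll":0},{"slide":[0,0,0.002],"roll":0},{"slide":[0,0,0.002],"roll":0}])

```text
t: 12.95
eef_pos: [454.3, -60.6, 33.8]
tcp_rot: [3.141, -0.0, 0.433]
ft_force: [0.3, -0.0, -0.5]
opening: 0.44
grip_force: 30.0
```

step_arm(increments=[{"slide":[0,0,0.001],"roll":0},{"slide":[0,0,0.001],"roll":0}])

```text
t: 13.2
eef_pos: [454.3, -60.5, 33.7]
tcp_rot: [3.141, -0.001, 0.433]
ft_force: [-3.7, 1.1, 19.6]
opening: 0.44
grip_force: 30.0
```

step_arm(increments=[{"slide":[0,0,0.001],"roll":0},{"slide":[0,0,0.001],"roll":0}])

```text
t: 13.45
eef_pos: [454.4, -60.5, 33.5]
tcp_rot: [3.14, -0.001, 0.433]
ft_force: [-5.6, 1.8, 34.2]
opening: 0.439
grip_force: 30.0
```

step_arm(increments=[{"slide":[0,0,-0.0015],"roll":0},{"slide":[0,0,-0.0015],"roll":0}])

```text
t: 13.7
eef_pos: [454.4, -60.6, 33.5]
tcp_rot: [3.141, -0.001, 0.433]
ft_force: [-1.1, 0.3, 10.1]
opening: 0.442
grip_force: 30.0
```

step_arm(increments=[{"slide":[0,0,0],"roll":0},{"slide":[0,0,0],"roll":0},{"slide":[0,0,0],"roll":0}], fingers=0.7)

```text
t: 14.08
eef_pos: [454.2, -60.5, 33.0]
tcp_rot: [-3.141, 0.0, 0.433]
ft_force: [-0.9, -0.8, 0.0]
opening: 0.677
grip_force: 0.0
```

step_arm(increments=[{"slide":[0,0,-0.03],"roll":0},{"slide":[0,0,-0.08],"roll":0},{"slide":[0,0,-0.13],"roll":0},{"slide":[0,0,-0.165],"roll":0},{"slide":[0,0,-0.165],"roll":0}])

```text
t: 14.7
eef_pos: [455.1, -60.7, 200.2]
tcp_rot: [3.139, -0.004, 0.433]
ft_force: [-0.1, 0.5, -0.8]
opening: 0.705
grip_force: 0.0
```

```bash
python3 -c "
from h import *
c=cam('wrist');w=cloud(c)
m=(w[...,2]>78)&(w[...,2]<100);k,l,s,ce=cv2.connectedComponentsWithStats(m.astype(np.uint8))
for i in range(1,k):
  if s[i,4]>100: print(s[i],w[l==i].mean(0).round(0),w[l==i].min(0).round(0),w[l==i].max(0).round(0))
print(state()['eef_pos'],to(447,-204,200,np.radians(24.7)))"
```

```text
[233 172  35  36 927] [454. -60.  89.] [437. -77.  78.] [470. -43.  91.]
[454.35186503 -60.56468017 198.61475702] (array([-0.0668,  0.1271, -0.0014]), np.float64(0.002))
```

step_arm(increments=[{"slide":[-0.02,0.038,0],"roll":0},{"slide":[-0.042,0.08,0],"roll":0},{"slide":[-0.058,0.11,0],"roll":0},{"slide":[-0.0668,0.127,0],"roll":0},{"slide":[-0.0668,0.127,0],"roll":0}], fingers=0.95)

```text
t: 15.38
eef_pos: [446.5, -204.3, 197.1]
tcp_rot: [-3.14, 0.001, 0.431]
ft_force: [-0.3, 0.8, -0.1]
opening: 0.946
grip_force: 0.0
```

```bash
python3 -c "
from h import *
c=cam('wrist');w=cloud(c)
m=(w[...,2]>58)&(w[...,2]<74);k,l,s,ce=cv2.connectedComponentsWithStats(m.astype(np.uint8))
for i in range(1,k):
  if s[i,4]>100: q=w[l==i];print(s[i],q.mean(0).round(0),q.min(0).round(0),q.max(0).round(0));x=(q.min(0)+q.max(0))/2;print(to(x[0],x[1],20,.433))
"
```

```text
[375  78  34  31 781] [ 580. -284.   71.] [ 568. -299.   58.] [ 594. -273.   74.]
(array([0.0872, 0.1312, 0.1773]), np.float64(-0.001))
[ 96  94  49  45 870] [459. -69.  64.] [427. -87.  58.] [480. -35.  74.]
(array([ 0.0658, -0.1265,  0.1773]), np.float64(-0.001))
[ 225  154   56   56 2373] [ 449. -204.   66.] [ 420. -233.   58.] [ 477. -176.   69.]
(array([0.0013, 0.0015, 0.1773]), np.float64(-0.001))
```

step_arm(increments=[{"slide":[0.0015,0.001,0.045],"roll":0},{"slide":[0.0015,0.001,0.09],"roll":0},{"slide":[0.0015,0.001,0.135],"roll":0},{"slide":[0.0015,0.001,0.165],"roll":0},{"slide":[0.0015,0.001,0.175],"roll":0}])

```text
t: 16.05
eef_pos: [448.2, -202.6, 21.7]
tcp_rot: [-3.139, 0.001, 0.434]
ft_force: [-0.6, -0.0, 0.6]
opening: 0.946
grip_force: 0.0
```

step_arm(increments=[{"slide":[0,0,0],"roll":0},{"slide":[0,0,0],"roll":0},{"slide":[0,0,0],"roll":0},{"slide":[0,0,0],"roll":0},{"slide":[0,0,0],"roll":0}], fingers=0.0)

```text
t: 16.68
eef_pos: [449.0, -204.3, 23.9]
tcp_rot: [3.14, -0.001, 0.433]
ft_force: [-0.3, 0.8, 6.7]
opening: 0.627
grip_force: 30.0
```

step_arm(increments=[{"slide":[0,0,-0.02],"roll":0},{"slide":[0,0,-0.05],"roll":0},{"slide":[0,0,-0.09],"roll":0},{"slide":[0,0,-0.12],"roll":0},{"slide":[0,0,-0.13],"roll":0}])

```text
t: 17.3
eef_pos: [448.9, -204.3, 154.7]
tcp_rot: [3.139, -0.002, 0.433]
ft_force: [0.3, 0.0, -1.8]
opening: 0.626
grip_force: 30.0
```

```bash
python3 -c "
from h import *
print(to(458.5,68.5,150,.433))"
```

```text
(array([ 0.1231, -0.2437,  0.0047]), np.float64(-0.0))
```

step_arm(increments=[{"slide":[0.02,-0.04,0],"roll":0},{"slide":[0.043,-0.085,0],"roll":0},{"slide":[0.066,-0.13,0],"roll":0},{"slide":[0.089,-0.175,0],"roll":0},{"slide":[0.108,-0.213,0],"roll":0}])

```text
t: 17.92
eef_pos: [456.8, 36.3, 152.3]
tcp_rot: [-3.141, 0.001, 0.433]
ft_force: [0.3, -0.5, -1.8]
opening: 0.624
grip_force: 30.0
```

step_arm(increments=[{"slide":[0.011,-0.023,0],"roll":0},{"slide":[0.015,-0.0305,0.01],"roll":0},{"slide":[0.015,-0.0305,0.04],"roll":0},{"slide":[0.015,-0.0305,0.07],"roll":0},{"slide":[0.015,-0.0305,0.07],"roll":0}])

```text
t: 18.55
eef_pos: [456.9, 67.9, 81.0]
tcp_rot: [-3.14, 0.004, 0.432]
ft_force: [-0.2, 0.3, -1.1]
opening: 0.627
grip_force: 30.0
```

```bash
python3 -c "
from h import *
print(state()['eef_pos'],to(458.5,68.5,29,.433))
c=cam('wrist','w5.png')"
```

```text
[456.8910722   67.87856203  81.01613864] (array([0.0017, 0.0001, 0.052 ]), np.float64(-0.001))
```

View pics/w5.png

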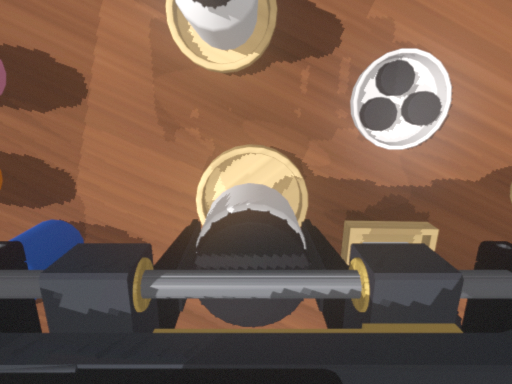

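The jar hangs centred over the largest nest at (252,195), and the medium bottle stands in its nest at the top of the picture. Lowering.

step_arm(increments=[{"slide":[0.001,0,0.02],"roll":0},{"slide":[0.0015,0,0.037],"roll":0},{"slide":[0.0015,0,0.046],"roll":0},{"slide":[0.0015,0,0.049],"roll":0},{"slide":[0.0015,0,0.05],"roll":0}])

```text
t: 19.23
eef_pos: [459.8, 69.1, 33.5]
tcp_rot: [3.141, -0.001, 0.433]
ft_force: [0.7, -0.1, -1.3]
opening: 0.626
grip_force: 30.0
```

step_arm(increments=[{"slide":[0,0,0.001],"roll":0},{"slide":[0,0,0.001],"roll":0}])

```text
t: 19.48
eef_pos: [459.6, 69.2, 32.4]
tcp_rot: [3.141, -0.0, 0.433]
ft_force: [-0.2, -0.1, -1.6]
opening: 0.625
grip_force: 30.0
```

step_arm(increments=[{"slide":[0,0,0.001],"roll":0},{"slide":[0,0,0.001],"roll":0}])

```text
t: 19.73
eef_pos: [459.5, 69.2, 31.1]
tcp_rot: [-3.142, -0.0, 0.433]
ft_force: [-0.4, -0.2, -1.9]
opening: 0.625
grip_force: 30.0
```

step_arm(increments=[{"slide":[0,0,0.001],"roll":0},{"slide":[0,0,0.002],"roll":0}])

```text
t: 19.98
eef_pos: [459.6, 69.1, 29.1]
tcp_rot: [-3.142, -0.0, 0.433]
ft_force: [0.2, -0.1, -1.0]
opening: 0.622
grip_force: 30.0
```

step_arm(increments=[{"slide":[0,0,0.001],"roll":0},{"slide":[0,0,0.001],"roll":0}])

```text
t: 20.23
eef_pos: [459.6, 69.2, 28.9]
tcp_rot: [3.141, -0.001, 0.433]
ft_force: [-3.2, 0.9, 14.5]
opening: 0.621
grip_force: 30.0
```

Contact. Releasing.

step_arm(increments=[{"slide":[0,0,-0.001],"roll":0},{"slide":[0,0,-0.001],"roll":0},{"slide":[0,0,-0.001],"roll":0}], fingers=0.86)

```text
t: 20.6
eef_pos: [459.6, 69.1, 29.0]
tcp_rot: [-3.142, 0.0, 0.433]
ft_force: [0.6, -0.7, -0.8]
opening: 0.848
grip_force: 0.0
```

step_arm(increments=[{"slide":[0,0,-0.03],"roll":0},{"slide":[0,0,-0.08],"roll":0},{"slide":[0,0,-0.13],"roll":0},{"slide":[0,0,-0.17],"roll":0},{"slide":[0,0,-0.17],"roll":0}])

```text
t: 21.22
eef_pos: [460.5, 69.2, 201.5]
tcp_rot: [3.14, -0.005, 0.433]
ft_force: [0.2, -0.9, -0.7]
opening: 0.859
grip_force: 0.0
```

```bash
python3 -c "
from h import *
c=cam('wrist');w=cloud(c)
m=(w[...,2]>62)&(w[...,2]<78);k,l,s,ce=cv2.connectedComponentsWithStats(m.astype(np.uint8))
for i in range(1,k):
  if s[i,4]>300: print(s[i],w[l==i].mean(0).round(0),w[l==i].min(0).round(0),w[l==i].max(0).round(0))
print(state()['eef_pos'],to(580,-285,198,.433))"
```

```text
[ 471    9   41   54 1281] [675. -68.  68.] [658. -96.  62.] [703. -54.  78.]
[205  13  50  55 873] [568. 137.  71.] [551. 121.  62.] [597. 165.  78.]
[  13   59   42   50 1031] [465. 291.  68.] [439. 278.  62.] [484. 320.  78.]
[  5 144  43  44 884] [387. 278.  68.] [359. 263.  62.] [403. 307.  78.]
[ 222  157   56   57 2366] [460.  70.  71.] [430.  41.  62.] [487.  98.  74.]
[ 71 203  42  40 714] [358. 201.  68.] [330. 184.  62.] [371. 228.  78.]
[338 219  39  19 435] [465. -52.  66.] [452. -76.  62.] [479. -34.  78.]
[  7 232  35  21 343] [303. 263.  67.] [292. 249.  62.] [309. 284.  78.]
[459.74392166  69.15529563 199.81938395] (array([-0.0394,  0.3719,  0.0018]), np.float64(-0.0))
```

Jar top is at 71 mm, so it is seated. Now the small bottle.

step_arm(increments=[{"slide":[-0.005,0.045,0],"roll":0},{"slide":[-0.01,0.095,0],"roll":0},{"slide":[-0.015,0.145,0],"roll":0},{"slide":[-0.02,0.195,0],"roll":0},{"slide":[-0.026,0.245,0],"roll":0}], fingers=0.62)

```text
t: 21.9
eef_pos: [538.5, -165.7, 197.2]
tcp_rot: [-3.139, 0.002, 0.433]
ft_force: [0.2, 1.0, 0.1]
opening: 0.621
grip_force: 0.0
```

step_arm(increments=[{"slide":[-0.005,0.045,0],"roll":0},{"slide":[-0.01,0.09,0],"roll":0},{"slide":[-0.0134,0.127,0],"roll":0},{"slide":[-0.0134,0.127,0],"roll":0},{"slide":[-0.0134,0.127,0],"roll":0}])

```text
t: 22.52
eef_pos: [579.1, -284.3, 197.5]
tcp_rot: [-3.139, 0.001, 0.433]
ft_force: [-0.2, 0.6, -0.5]
opening: 0.623
grip_force: 0.0
```

```bash
python3 -c "
from h import *
c=cam('wrist');w=cloud(c);print(state()['eef_pos'])
m=(w[...,2]>65)&(w[...,2]<80);k,l,s,ce=cv2.connectedComponentsWithStats(m.astype(np.uint8))
for i in range(1,k):
  if s[i,4]>100: q=w[l==i];print(s[i],q.mean(0).round(0),q.min(0).round(0),q.max(0).round(0));x=(q.min(0)+q.max(0))/2;print(to(x[0],x[1],20,.433))
"
```

```text
[ 579.29166972 -284.03533588  198.04420686]
[ 69   0  33   9 189] [666. -86.  67.] [660. -96.  65.] [674. -72.  71.]
(array([ 0.1634, -0.1448,  0.178 ]), np.float64(0.0))
[ 430   20   82  165 1446] [ 738. -435.   72.] [ 689. -523.   65.] [ 810. -409.   80.]
(array([0.0785, 0.2363, 0.178 ]), np.float64(0.0))
[463  56  49  65 702] [ 753. -448.   66.] [ 725. -458.   65.] [ 787. -436.   68.]
(array([0.0916, 0.222 , 0.178 ]), np.float64(0.0))
[482  99  30  39 368] [ 736. -472.   66.] [ 720. -482.   65.] [ 756. -462.   67.]
(array([0.0649, 0.237 , 0.178 ]), np.float64(0.0))
[241 171  27  27 530] [ 582. -286.   72.] [ 568. -300.   65.] [ 594. -273.   74.]
(array([0.0005, 0.0029, 0.178 ]), np.float64(0.0))
[  0 188  21  34 361] [461. -71.  72.] [442. -78.  65.] [470. -54.  80.]
(array([-0.0205, -0.2495,  0.178 ]), np.float64(0.0))
```

step_arm(increments=[{"slide":[0.001,0.0025,0.045],"roll":0},{"slide":[0.001,0.0025,0.09],"roll":0},{"slide":[0.001,0.0025,0.135],"roll":0},{"slide":[0.001,0.0025,0.165],"roll":0},{"slide":[0.001,0.0025,0.177],"roll":0}])

```text
t: 23.2
eef_pos: [581.1, -285.5, 20.6]
tcp_rot: [-3.139, 0.001, 0.434]
ft_force: [0.8, 0.5, -0.0]
opening: 0.619
grip_force: 0.0
```

step_arm(increments=[{"slide":[0,0,0],"roll":0},{"slide":[0,0,0],"roll":0},{"slide":[0,0,0],"roll":0},{"slide":[0,0,0],"roll":0},{"slide":[0,0,0],"roll":0}], fingers=0.0)

```text
t: 23.82
eef_pos: [582.2, -287.1, 23.3]
tcp_rot: [3.14, -0.001, 0.433]
ft_force: [-0.9, 1.6, 6.6]
opening: 0.353
grip_force: 30.0
```

step_arm(increments=[{"slide":[0,0,-0.02],"roll":0},{"slide":[0,0,-0.05],"roll":0},{"slide":[0,0,-0.07],"roll":0},{"slide":[0,0,-0.07],"roll":0},{"slide":[0,0,-0.07],"roll":0}])

```text
t: 24.45
eef_pos: [581.5, -286.8, 91.9]
tcp_rot: [-3.141, 0.0, 0.433]
ft_force: [-0.8, 0.3, -0.6]
opening: 0.347
grip_force: 30.0
```

```bash
python3 -c "
from h import *
print(to(571.5,-152,95,.433))"
```

```text
(array([ 0.0475, -0.1265, -0.0031]), np.float64(-0.0))
```

step_arm(increments=[{"slide":[0.014,-0.037,0],"roll":0},{"slide":[0.03,-0.08,0],"roll":0},{"slide":[0.043,-0.115,0],"roll":0},{"slide":[0.0475,-0.1265,0],"roll":0},{"slide":[0.0475,-0.1265,0],"roll":0}])

```text
t: 25.08
eef_pos: [571.9, -152.0, 91.8]
tcp_rot: [-3.141, 0.0, 0.434]
ft_force: [0.3, -0.8, 0.1]
opening: 0.349
grip_force: 30.0
```

step_arm(increments=[{"slide":[0,0,0.02],"roll":0},{"slide":[0,0,0.04],"roll":0},{"slide":[0,0,0.055],"roll":0},{"slide":[0,0,0.058],"roll":0},{"slide":[0,0,0.058],"roll":0}])

```text
t: 25.7
eef_pos: [572.0, -152.6, 34.2]
tcp_rot: [3.142, -0.0, 0.432]
ft_force: [-0.9, 0.5, -0.4]
opening: 0.348
grip_force: 30.0
```

step_arm(increments=[{"slide":[0,0,0.001],"roll":0},{"slide":[0,0,0.001],"roll":0}])

```text
t: 25.95
eef_pos: [572.0, -152.2, 33.6]
tcp_rot: [3.141, -0.001, 0.433]
ft_force: [-0.2, -0.2, -0.4]
opening: 0.349
grip_force: 30.0
```

step_arm(increments=[{"slide":[0,0,0.001],"roll":0},{"slide":[0,0,0.002],"roll":0},{"slide":[0,0,0.003],"roll":0}])

```text
t: 26.32
eef_pos: [571.8, -152.2, 30.1]
tcp_rot: [-3.142, -0.0, 0.433]
ft_force: [0.4, -0.4, -1.0]
opening: 0.345
grip_force: 30.0
```

step_arm(increments=[{"slide":[0,0,0.001],"roll":0},{"slide":[0,0,0.0015],"roll":0}])

```text
t: 26.58
eef_pos: [571.8, -152.1, 28.5]
tcp_rot: [-3.141, 0.0, 0.433]
ft_force: [-0.1, -0.3, -0.8]
opening: 0.353
grip_force: 30.0
```

step_arm(increments=[{"slide":[0,0,0.001],"roll":0},{"slide":[0,0,0.001],"roll":0}])

```text
t: 26.82
eef_pos: [571.8, -152.1, 28.3]
tcp_rot: [3.141, -0.0, 0.433]
ft_force: [-2.4, 0.5, 7.2]
opening: 0.349
grip_force: 30.0
```

step_arm(increments=[{"slide":[0,0,-0.0005],"roll":0},{"slide":[0,0,-0.0005],"roll":0},{"slide":[0,0,-0.0005],"roll":0}], fingers=0.6)

```text
t: 27.2
eef_pos: [571.8, -152.1, 28.0]
tcp_rot: [-3.141, -0.0, 0.433]
ft_force: [0.3, -1.4, 0.3]
opening: 0.581
grip_force: 0.0
```

step_arm(increments=[{"slide":[0,0,-0.03],"roll":0},{"slide":[0,0,-0.08],"roll":0},{"slide":[0,0,-0.13],"roll":0},{"slide":[0,0,-0.18],"roll":0},{"slide":[0,0,-0.2],"roll":0}])

```text
t: 27.82
eef_pos: [572.4, -152.4, 231.2]
tcp_rot: [3.139, -0.003, 0.433]
ft_force: [-0.9, 0.6, -0.2]
opening: 0.601
grip_force: 0.0
```

```bash
python3 -c "
from h import *
c=cam('wrist');w=cloud(c)
m=(w[...,2]>68)&(w[...,2]<83);k,l,s,ce=cv2.connectedComponentsWithStats(m.astype(np.uint8))
for i in range(1,k):
  if s[i,4]>300: print(s[i],w[l==i].mean(0).round(0),w[l==i].min(0).round(0),w[l==i].max(0).round(0))
cam('scene','s9.png')"
```

```text
[393   0  64  17 335] [ 788. -226.   75.] [ 785. -259.   68.] [ 804. -203.   83.]
[209  30  38  41 576] [679. -79.  73.] [663. -95.  68.] [700. -59.  83.]
[   1  162   54   50 1994] [460.  69.  71.] [431.  41.  68.] [487.  97.  73.]
[238 168  24  24 446] [ 572. -151.   77.] [ 558. -164.   68.] [ 584. -139.   80.]
```

View pics/s9.png

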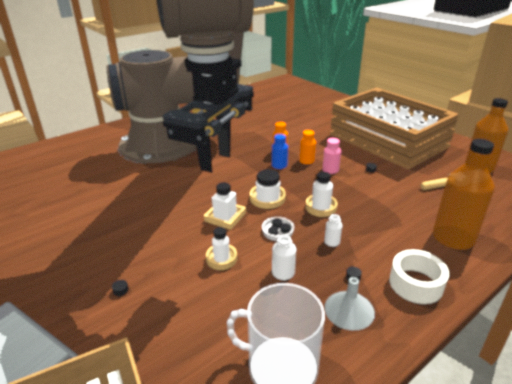

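All four bottles stand upright in their nests: square (224,205), jar (268,190), medium (321,197) and small (221,250). The open bottles at (284,258) and (333,231) haven't moved, and the gripper is clear. Handing in.

```bash
python3 -c "
from h import *
print(env.job_done())"
```

```text
the job is handed in; nothing more can be done
None
```

All four capped bottles are upright and fully down in their matching nests, the two open bottles were left standing where they were, and the job was handed in at about 28 s of the 109 s limit.

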